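Clamp a cast bar in the thickness gauge by its ratchet

ROBOT

A 7-joint arm with a two-finger parallel gripper is mounted at the origin on the work surface. World frame = base frame: x ahead of the robot, y to its left, z up, the work surface at z = 0. Lengths are in m, angles in rad, forces in N, time in s.
With the tool pointing down it reaches from about 0.35 to 0.9 m from the base axis. Payload 8.1 kg.
Tool frame: the origin (TCP) lies at the very end of the fingers, on their centre line; the grasp point (between the pads) lies 19 mm behind it (arm.tcp_to_grasp is the z of the grasp point in the tool frame, in m); z points along the fingers, y is the line along which they close (so a half turn about z gives the same grasp; the last joint's range is limited). The gripper opens to 92 mm and grips with 3 to 60 N. Pads are 19 mm wide; open, the fingers measure 130 mm over their backs; the gripper's body (75 mm by 190 mm) begins 47 mm behind the grasp point.
Start: joints at [1.225, 0.434, 0.025, 1.573, -0.012, 1.134, -0.075], TCP at [0.15, -0.607, 0.227] pointing down, gripper open.
Joint ranges: [-2.62, 2.62], [-0.44, 2.09], [-1.27, 1.32], [0.08, 2.57], [-1.32, 4.46], [0.12, 2], [-2.74, 2.74]. Speed limits (rad/s): [2.22, 2.22, 3.01, 3.01, 3.14, 3.14, 3.14].

INTERFACE

Orientations are given as a rotation vector (axis times angle).
In Python, from cell import readout, vision, sign_off, arm gives the robot as it stands. The module is installed in compiled form; this text tells all that it offers.
- The arm moves only by the shell command python3 -m creep 'ROWS' [FORCE]. ROWS is JSON, a list of rows, each a list of 5 numbers: the shift along the tool's x, y, z in units of 4 cm (1.0 is 4 cm), then the turn about the tool's z in units of 4 degrees (1.0 is 4 degrees), then the opening, from 0 (shut) to 1 (fully open). A call has 1 to 12 rows; each row shifts and turns the commanded pose from where the row before left it, along the tool's axes as they then stand; what a row does not reach is not made up. A row lasts 1/8 s, in which the tool goes at most 62.5 mm and 10.7 degrees, less where a joint would pass 70% of its speed; a pose out of reach is approached as far as the arm can. A call with a number of a shift or a turn outside -1 to 1 is refused whole. A call with a gripper value outside its range is refused whole. The fingers move at their own pace and stop on an object; FORCE is the grip in N (left out, the last holds). Time passes only in rows, so rows that do not move let the fingers close. It gives the time, the measured TCP pose, the force, the opening and the grip force at its end, in the units of the state.
- readout.observe(): the state, without advancing time (a new reading comes with each control period).
- vision.get_image(name): name is "scene" or "side" or "wrist"; returns a dict with "pixels" (480x640x3 uint8, blue, green, red), "z_map" (480x640 float32, m along the optical axis (not along the pixel's ray), 0 where there is no reading), "camera_matrix" (3x3 intrinsics, pixels), "k1" (the pictures are not rectified: a ray, as slopes to the right and down, at radius r is drawn at 1 + k1 r^2 times it, then the intrinsics apply), "position" and "rotation" of the camera in the world. Camera axes: x right, y up, looking along -z (the intrinsics and any distortion apply to the point x, -y, -z); pixel columns grow to the right and rows downward; lengths in m; the calibration is good to about 2 mm. A picture is of the moment at which its call begins.
- sign_off(): hands the job in; it is judged then, once.
The state is a dict: "clock": time; "joints": joint angles; "dq": joint speeds; "joint_efforts": joint torques, N m; "position": TCP position; "ee_rot": TCP orientation; "force": force on the tool from outside, world axes, zero at the start; "ft_torque": the same for the moment, N m; "width": opening from 0.0 (shut) to 1.0 (fully open); "gripper_force": force on a finger pad.
Only numpy, scipy, OpenCV 4.12 (cv2) and the standard library are available. Lean on these libraries where they do the work, as an engineer would, in place of code of your own. Each camera call takes 0.05 s, during which the arm holds its last target. There are 200 camera calls.

TASK

Take the pink bar from the cardboard, slide it under the gauge's spindle, flat between the guides and gently home against the backstop, and let go of it. Then turn the black ratchet knob clockwise until the spindle clamps the bar and the knob has clearly slipped on its ratchet, by a tenth to a quarter of a turn in all, and leave it clamped. Do not ram the stop, do not over-tighten the spindle, and leave everything else where it is.

Things in the scene. Friction and masses are not known exactly. Their poses are not given: they have to be found in the camera images.
- pink_bar: Pink cast bar, 140 x 20 x 10 mm (x, y, z), about 50 g, lying flat on the cardboard. Origin: centre of its underside; x along its length. Both ends are alike, either may go in first.
- yellow_bar: Yellow bar of the same size beside the pink one; stays where it lies. Origin: centre of its underside; x along its length.
- card: Brown cardboard sheet, 220 x 230 x 3 mm, fixed to the bench; both bars lie on it. Origin: centre of its underside.
- gauge: Green bench thickness gauge, bolted down, 150 x 84 mm base plate 12 mm high (own x -72 to 78, y -42 to 42). Origin: spindle axis at bench level; x points into the throat, away from the robot (within 0.3 rad). Column from x = 33 mm; the head over the anvil: x -16 to 67, y -17 to 17, z 96 to 116 mm. Flat rest and anvil under it, see rest_end.
- backstop: Steel stop at the inner end of the rest, rigid, 30 mm wide, 18 mm high; part of the gauge. Origin as stop_face. Over 30 N on it counts as ramming.
- stop_face (a point): Foot of the backstop's front face, on the centre line, 22 mm behind the spindle axis, at the height of the rest; axes as the gauge. With its end here the bar's centre is 70 mm before this point (48 mm before the spindle axis) and its outer 56 mm overhang the rest freely, where fingers can hold it.
- spindle: Steel spindle, diameter 10 mm, pointing straight down over the anvil. Origin: centre of its lower face. At the start this face is some 4.5 to 11 mm above the top of a bar lying on the rest. It does not rotate; it goes down a few mm per radian of the thimble (quick coarse screw) and stays where it is left.
- knob_mid (a point): On the vertical axis of the black ratchet knob at mid height, 165 mm above the bench. The knob is round, diameter 22 mm, from 148 to 182 mm, with a white mark on top; it keeps this height while it turns. Nothing stands beside it; below it is the bare aluminium drum, diameter 34 mm, from 118 to 144 mm.
- thimble (a joint): Turn of the aluminium drum (red mark) under the knob, rad; grows clockwise from above and lowers the spindle. Runs -1.0 to 4.0, starts at 0 to 1.7, drags with about 0.085 N m. The knob carries it along until the spindle presses the bar with some 20 N, then it stops and the knob slips. Turned by the drum itself the spindle would crush the bar (over 40 N).
- knob (a joint): Turn of the black knob against the drum, that is the slip of the ratchet, rad; 0 at the start, grows clockwise seen from above. It slips at about 0.165 N m in either direction, smoothly, so the felt torque about doubles between free running and slipping.
- rest_end (a point): Middle of the outer (robot-side) edge of the gauge's flat rest, on its top, 60 mm above the bench, 62 mm from the spindle axis; axes as the gauge. From here the rest runs 88 mm inwards, 36 mm wide. On it, along its first 42 mm, stand two guides 8 mm high, 26 mm apart inside. Outside this edge is free space down to the 12 mm base plate.
- cup: Blue mug, 76 mm wide, 85 mm high, standing beyond the work; stays there. Origin: centre of its underside.
- tape: Brown tape roll, 90 mm wide, 45 mm high, lying flat beyond the work; stays there. Origin: centre of its underside.
- driver: Red screwdriver, 180 mm, lying along x between the gauge and the card; stays there. Origin: its middle, at the underside.

How it is judged:
On the way, in this order (a step that is already met when the one before it is completed fails the run):
1. the pink bar lies flat on the rest between the guides, its end home against the backstop, and the fingers have let go of it (x of pink_bar in the frame of gauge above -0.0505 m and z of pink_bar in the frame of gauge between 0.057 and 0.0625 m and y of pink_bar in the frame of gauge between -0.006 and 0.006 m and angle between the x axis of pink_bar and the x axis of gauge, either way round below 0.15 rad and contact force between the fingers and pink_bar below 0.1 N), for 0.2 s.
2. the spindle clamps the bar and the ratchet has slipped by a tenth of a turn (value of joint knob above 0.62 rad and contact force between spindle and pink_bar above 8 N), for 0.1 s.
At the end, for the whole second after the job is handed in: The pink bar rests flat on the gauge's rest between the guides (within 6 mm of the centre line, 0.15 rad), its end within 2.5 mm of the backstop; the spindle clamps it with more than 8 N; the ratchet has slipped by 0.62 rad or more, and by no more than 1.6 rad; the bar is at rest (all of step 2 and x of pink_bar in the frame of gauge above -0.0505 m and z of pink_bar in the frame of gauge between 0.057 and 0.0625 m and y of pink_bar in the frame of gauge between -0.006 and 0.006 m and angle between the x axis of pink_bar and the x axis of gauge, either way round below 0.15 rad and linear speed of pink_bar below 0.01 m/s); the robot touches nothing.
It fails at once if the ratchet is run on: more than 1.6 rad of slip (value of joint knob above 1.6 rad).
It fails at once if the spindle is over-tightened on the bar (over 40 N) (contact force between spindle and pink_bar above 40 N).
It fails at once if the bar is rammed into the backstop (over 30 N) (contact force between pink_bar and backstop above 30 N).
It fails at once if the yellow bar, the mug, the tape roll or the screwdriver is shifted by more than 20 mm (distance of any of yellow_bar, cup, tape, driver from where it was at the start of the episode above 0.02 m).
It also fails if it takes over 72 s, if anything falls off the work surface, if the arm or the gripper's body presses on something with over 40 N, if the wrist force passes 120 N, or if a joint passes its speed limit or range.

## Working session

There is one attempt and no reset: what is moved stays moved. The work goes in short steps, Python scripts to look and compute and a shell command to move; the robot and the scene stay as the last step left them, time stands still between calls to the robot, and variables do not carry over. Pictures are saved under pics/ and viewed, at most 10 in all, crops included, and the job is handed in when it is done.

```bash
mkdir -p pics; cat > h.py <<'E'
import numpy as np, cv2
from cell import readout, vision, arm
from scipy.spatial.transform import Rotation as R
def grab(n,save=None):
    d=vision.get_image(n)
    if save: cv2.imwrite('pics/'+save,d['pixels'])
    return d
def rot(d):
    r=np.array(d['rotation']); return r if r.shape==(3,3) else R.from_rotvec(r).as_matrix()
def rays(d,uv):
    K=np.array(d['camera_matrix'],float); uv=np.array(uv,float).reshape(-1,2)
    p=np.c_[(uv[:,0]-K[0,2])/K[0,0],(uv[:,1]-K[1,2])/K[1,1]]; q=p.copy()
    for _ in range(20): q=p/(1+d['k1']*(q**2).sum(1,keepdims=True))
    return np.c_[q[:,0],-q[:,1],-np.ones(len(q))]@rot(d).T
def onz(d,uv,z):
    w=rays(d,uv); o=np.array(d['position']); return o+w*((z-o[2])/w[:,2])[:,None]
def depth(d,uv):
    uv=np.array(uv).reshape(-1,2).astype(int); w=rays(d,uv); return np.array(d['position'])+w*d['z_map'][uv[:,1],uv[:,0]][:,None]
def mask(d,lo,hi,depthok=False):
    h=cv2.cvtColor(d['pixels'],cv2.COLOR_BGR2HSV); return cv2.inRange(h,np.array(lo),np.array(hi))
E
python3 - <<'E'
from h import *
np.set_printoptions(precision=4,suppress=True)
s=readout.observe(); print(s, arm.tcp_to_grasp)
a=[]
for n in ('scene','side','wrist'):
    d=grab(n,n+'0.png'); print(n,d['position'],rot(d),d['k1'],d['camera_matrix']); a.append(d['pixels'])
cv2.imwrite('pics/all0.png',cv2.resize(np.vstack([np.hstack(a[:2]),np.hstack([a[2],a[2]*0])]),(800,600),interpolation=cv2.INTER_AREA))
E
```

```text
{'clock': 0.0, 'joints': array([ 1.2254,  0.4352,  0.025 ,  1.5741, -0.0116,  1.134 , -0.0751]), 'dq': array([ 0.0026, -0.003 , -0.0001,  0.0015, -0.0005,  0.0006,  0.0017]), 'joint_efforts': array([ -0.0013, -66.7834,   0.9852, -31.4455,  -0.0605,   0.0428,
         0.0002]), 'position': array([ 0.1501, -0.6062,  0.226 ]), 'ee_rot': array([-3.117 , -0.3801,  0.0005]), 'force': array([ 0.4686,  0.2882, -0.4852]), 'ft_torque': array([-0.0104,  0.0126, -0.0269]), 'gripper_force': 0.0, 'width': 1.0074881084174558} -0.0188
scene [1.4256 0.0201 0.6468] [[-0.0122 -0.5712  0.8207]
 [ 0.9997  0.0099  0.0218]
 [-0.0206  0.8207  0.5709]] -0.06927123126963461 [[516.102    0.     323.5775]
 [  0.     516.102  231.4169]
 [  0.       0.       1.    ]]
side [ 0.5411 -0.8537  0.6256] [[ 0.9881  0.0963 -0.1196]
 [-0.152   0.5015 -0.8517]
 [-0.0221  0.8598  0.5102]] -0.19244922384068924 [[584.5322   0.     313.4569]
 [  0.     584.5322 255.8297]
 [  0.       0.       1.    ]]
wrist [ 0.2253 -0.587   0.3844] [[ 0.2395  0.9302  0.2783]
 [-0.9709  0.2294  0.0687]
 [ 0.0001 -0.2866  0.958 ]] -0.06209075236437327 [[355.167    0.     322.9703]
 [  0.     355.167  241.4911]
 [  0.       0.       1.    ]]
```

View pics/all0.png

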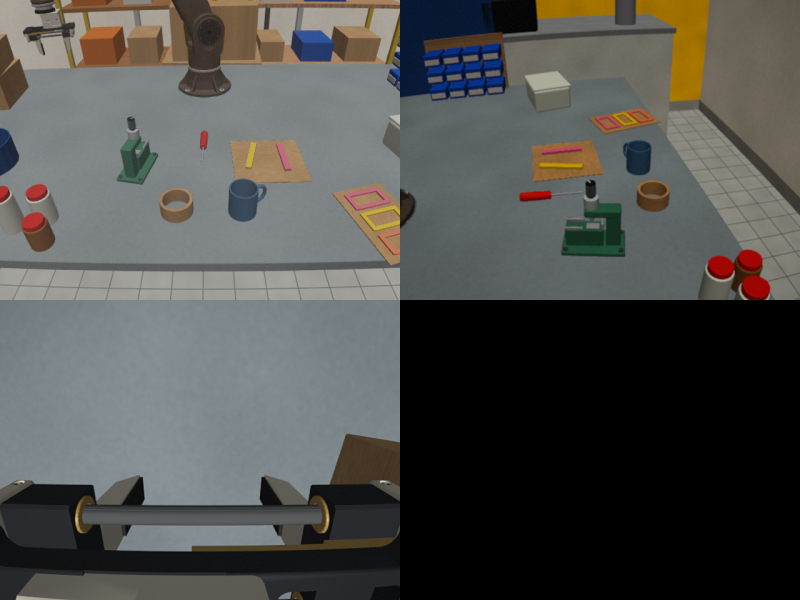

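The montage shows the gauge at scene (half-res montage) ~(135,150), and pink bar ~(284,156) and yellow ~(250,155) on the card. In the side view the knob is at ~(590,185), pink bar (561,150), and screwdriver (550,196). Now measuring.

```bash
python3 - <<'E'
from h import *
np.set_printoptions(precision=4,suppress=True)
def blob(m,box):
    z=np.zeros_like(m); x0,y0,x1,y1=box; z[y0:y1,x0:x1]=m[y0:y1,x0:x1]
    c=max(cv2.findContours(z,cv2.RETR_EXTERNAL,cv2.CHAIN_APPROX_NONE)[0],key=cv2.contourArea); return c.reshape(-1,2)
for n,box in (('scene',(360,210,500,300)),('side',(200,220,330,280))):
    d=grab(n)
    for nm,lo,hi in (('pink',(150,90,90),(178,255,255)),('yellow',(22,120,90),(35,255,255))):
        c=blob(mask(d,lo,hi),box); w=onz(d,c,0.013 if 1 else 0)
        r=cv2.minAreaRect((w[:,:2]*1000).astype(np.float32)); print(n,nm,len(c),r, cv2.boxPoints(r).round(0).tolist())
    H,W=480,640; vv,uu=np.mgrid[0:H,0:W]; P=depth(d,np.c_[uu.ravel(),vv.ravel()])
    hsv=cv2.cvtColor(d['pixels'],cv2.COLOR_BGR2HSV).reshape(-1,3)
    g=(hsv[:,0]>60)&(hsv[:,0]<90)&(hsv[:,1]>90)
    ok=(d['z_map'].ravel()>0)
    reg=ok&(P[:,0]>.3)&(P[:,0]<1)&(P[:,1]>-.5)&(P[:,1]<0.1)
    b=reg&g&(P[:,2]>.003)&(P[:,2]<.02)
    hd=reg&g&(P[:,2]>.111)&(P[:,2]<.121)
    kn=reg&(P[:,2]>.15)&(P[:,2]<.19)&~g
    for nm,m in (('base',b),('head',hd),('knob',kn)):
        q=P[m]
        if len(q)>5: print(n,nm,len(q),cv2.minAreaRect((q[:,:2]*1000).astype(np.float32)),q.mean(0),q.min(0),q.max(0))
E
```

```text
scene pink 100 ((582.9449462890625, 260.33441162109375), (146.36328125, 21.06642723083496), 1.2376574277877808) [[510.0, 269.0], [510.0, 248.0], [656.0, 251.0], [656.0, 272.0]]
scene yellow 100 ((574.9616088867188, 155.89508056640625), (19.934202194213867, 149.0988006591797), 76.13390350341797) [[500.0, 164.0], [645.0, 128.0], [650.0, 148.0], [505.0, 183.0]]
scene base 375 ((624.1400146484375, -206.9974365234375), (80.00022888183594, 147.9927520751953), 79.0418701171875) [ 0.6479 -0.1948  0.012 ] [ 0.5545 -0.2581  0.0053] [ 0.703  -0.155   0.0155]
scene head 119 ((657.544677734375, -213.58340454101562), (29.744611740112305, 57.834800720214844), 80.34291076660156) [ 0.661  -0.2122  0.1161] [ 0.6313 -0.2325  0.1133] [ 0.688  -0.1948  0.1188]
scene knob 226 ((621.664794921875, -207.1515655517578), (22.367441177368164, 21.655960083007812), 36.56162643432617) [ 0.6264 -0.2055  0.17  ] [ 0.6105 -0.2173  0.1505] [ 0.6342 -0.1965  0.1847]
side pink 133 ((577.5633544921875, 257.1201477050781), (136.56825256347656, 31.21900749206543), 1.1888632774353027) [[509.0, 271.0], [510.0, 240.0], [646.0, 243.0], [646.0, 274.0]]
side yellow 146 ((567.1126708984375, 153.87118530273438), (33.13832473754883, 139.49452209472656), 75.67787170410156) [[495.0, 155.0], [631.0, 121.0], [639.0, 153.0], [504.0, 187.0]]
side base 2077 ((620.7160034179688, -209.26577758789062), (85.2018814086914, 148.63645935058594), 78.26492309570312) [ 0.621  -0.2331  0.0126] [ 0.5409 -0.2647  0.0032] [ 0.6999 -0.1723  0.02  ]
side head 736 ((643.35205078125, -213.30517578125), (36.97355270385742, 81.0286636352539), 78.6775894165039) [ 0.6496 -0.2204  0.1163] [ 0.6014 -0.2377  0.111 ] [ 0.6844 -0.1964  0.1199]
side knob 443 ((618.3347778320312, -208.2752685546875), (23.510272979736328, 22.51274871826172), 78.11266326904297) [ 0.6178 -0.2131  0.1713] [ 0.6072 -0.2202  0.15  ] [ 0.6297 -0.1965  0.1853]
```

```bash
python3 -m creep '[[0.8,-0.9,0,0.87,1],[0.8,-0.9,0,0.87,1],[0.8,-0.9,0,0.87,1],[0.8,-0.9,0,0.87,1],[0.6,-1,0,0,1],[0.6,-1,0,0,1],[0.6,-1,0,0,1],[0.6,-1,0,0,1],[0.6,-1,0,0,1],[0.6,-1,0,0,1],[0.6,-1,0,0,1],[0.6,-1,0,0,1]]'; python3 -m creep '[[0.15,-1,0,0,1],[0.15,-1,0,0,1],[0.15,-1,0,0,1],[0.15,-1,0,0,1],[0.15,-1,0,0,1],[0.15,-1,0,0,1],[0.15,-1,0,0,1],[0.15,-1,0,0,1],[0.15,-1,0,0,1],[0,0,0,0,1]]'; python3 -c "
from h import *
s=readout.observe();print(s['joints'],R.from_rotvec(s['ee_rot']).as_matrix())"
```

```text
clock: 1.75
position: [0.4475, -0.1241, 0.2269]
ee_rot: [3.141, -0.001, 0.001]
force: [0.8, -1.3, 1.0]
width: 1.004
gripper_force: 0.0
clock: 3.0
position: [0.5003, 0.2382, 0.2266]
ee_rot: [-3.14, -0.007, 0.001]
force: [0.5, -0.3, -0.2]
width: 0.997
gripper_force: 0.0
[-0.20281672  0.36144528 -0.44872964  1.71975794  0.17101357  1.09872695
 -2.27046494] [[ 9.99989459e-01  4.56796051e-03 -4.63347982e-04]
 [ 4.56886277e-03 -9.99987632e-01  1.96526455e-03]
 [-4.54365000e-04 -1.96736081e-03 -9.99997962e-01]]
```

```bash
cat > pk.py <<'E'
from h import *
d=grab('wrist','w1.png')
m=mask(d,(150,90,90),(178,255,255))
c=max(cv2.findContours(m,cv2.RETR_EXTERNAL,cv2.CHAIN_APPROX_NONE)[0],key=cv2.contourArea).reshape(-1,2)
w=onz(d,c,0.013); print(c.min(0),c.max(0),cv2.minAreaRect((w[:,:2]*1000).astype(np.float32)))
u=np.argwhere(cv2.erode(m,np.ones((5,5)))>0)[:,::-1]; print(depth(d,u).mean(0), np.median(depth(d,u)[:,2]))
s=readout.observe();print(s['position'],s['joints'][6])
E
python3 pk.py
```

```text
[289  61] [312 203] ((578.3657836914062, 261.6673278808594), (139.0362091064453, 19.851240158081055), 1.1015852689743042)
[0.58156924 0.26162172 0.01478078] 0.013396438660207899
[0.50054007 0.23581454 0.22640474] -2.2694214482603807
```

View pics/w1.png

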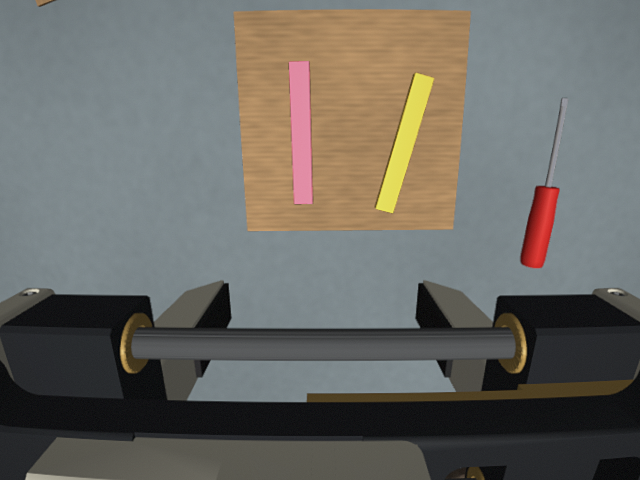

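The pink bar spans (289..312, 61..203) in the wrist view, clear of the yellow bar, whose near end is at (385,211). I'll flip the tool half a turn, which keeps the camera away from the gauge later and gives J7 room for the knob.

```bash
python3 -m creep '[[0,0,0,-1,0.7],[0,0,0,-1,0.7],[0,0,0,-1,0.7],[0,0,0,-1,0.7],[0,0,0,-1,0.7],[0,0,0,-1,0.7],[0,0,0,-1,0.7],[0,0,0,-1,0.7],[0,0,0,-1,0.7],[0,0,0,-1,0.7],[0,0,0,-1,0.7],[0,0,0,-1,0.7]]' 30 >/dev/null; python3 -m creep '[[0,0,0,-1,0.7],[0,0,0,-1,0.7],[0,0,0,-1,0.7],[0,0,0,-1,0.7],[0,0,0,-1,0.7],[0,0,0,-1,0.7],[0,0,0,-1,0.7],[0,0,0,-1,0.7],[0,0,0,-1,0.7],[0,0,0,-1,0.7],[0,0,0,-1,0.7],[0,0,0,-1,0.7]]' >/dev/null;  python3 -m creep '[[0,0,0,-1,0.7],[0,0,0,-1,0.7],[0,0,0,-1,0.7],[0,0,0,-1,0.7],[0,0,0,-1,0.7],[0,0,0,-1,0.7],[0,0,0,-1,0.7],[0,0,0,-1,0.7],[0,0,0,-1,0.7],[0,0,0,-1,0.7],[0,0,0,-1,0.7],[0,0,0,-1,0.7]]' >/dev/null;  python3 -m creep '[[0,0,0,-1,0.7],[0,0,0,-1,0.7],[0,0,0.4,-1,0.7],[0,0,0.4,-1,0.7],[0,0,0.5,-1,0.7],[0,0,0.5,-1,0.7],[0,0,0.5,-1,0.7],[0,0,0.4,-1,0.7],[0,0,0.3,-1,0.7],[-0.37,0.21,0.0,-0.2,0.7],[-0.37,0.21,0.0,0,0.7],[-0.37,0.21,0,0,0.7]]'; python3 -c "
from h import *
s=readout.observe();print(s['joints'],R.from_rotvec(s['ee_rot']).as_euler('xyz',degrees=True))"
```

```text
clock: 9.05
position: [0.546, 0.2582, 0.1063]
ee_rot: [0.019, -3.142, 0.003]
force: [-0.2, -0.2, -0.1]
width: 0.699
gripper_force: 0.0
[ 0.11658068  0.76215602 -1.04000732  1.70247217  0.72660302  1.11538717
  0.43657462] [-1.79884828e+02 -2.08902071e-03 -1.79312008e+02]
```

```bash
python3 -m creep '[[0,0,0.5,-0.1,0.7],[0,0,0.6,0,0.7],[0,0,0.6,0,0.7],[0,0,0.5,0,0.7],[0,0,0.15,0,0.7],[0,0,0,0,0.7],[0,0,0,0,0.7]]'
```

```text
clock: 9.93
position: [0.5455, 0.2607, 0.0135]
ee_rot: [-0.033, 3.14, 0.001]
force: [-0.8, -0.9, 0.4]
width: 0.698
gripper_force: 0.0
```

```bash
python3 -m creep '[[0,0,0.1,0,0.7],[0,0,0.09,0,0.7],[0,0,0,0,0.7],[0,0,0,0,0],[0,0,0,0,0],[0,0,0,0,0],[0,0,0,0,0],[0,0,0,0,0]]' 30
```

```text
clock: 10.92
position: [0.5451, 0.2602, 0.0052]
ee_rot: [-0.032, 3.141, -0.0]
force: [-0.3, 0.5, -0.5]
width: 0.217
gripper_force: 30.0
```

```bash
python3 -m creep '[[0,0,-0.3,0,0],[0,0,-0.6,0,0],[0,0,-0.7,0,0],[0,-0.3,-0.7,0,0],[0.1,-0.6,-0.3,0,0],[0.2,-0.9,0,0,0],[0.3,-1,0,0,0],[0.3,-1,0,0,0],[0.3,-1,0,0,0],[0.3,-1,0,0,0],[0.3,-1,0,0,0],[0.3,-1,0,0,0]]' 30;  python3 -m creep '[[0.3,-1,0,0,0],[0.3,-0.8,0,0,0],[0,-0.6,0,0,0],[0,-0.4,0,1,0],[0,-0.2,0,1,0],[0,0,0,1,0],[0,0,0,0,0],[0,0,0,0,0]]'; python3 -c "
from h import *
s=readout.observe();print(s['joints'],R.from_rotvec(s['ee_rot']).as_euler('xyz',degrees=True))"
```

```text
clock: 12.42
position: [0.4676, -0.0546, 0.1107]
ee_rot: [-0.033, 3.14, -0.002]
force: [0.3, -0.0, -0.1]
width: 0.214
gripper_force: 30.0
clock: 13.42
position: [0.4458, -0.1736, 0.1096]
ee_rot: [0.294, 3.127, -0.001]
force: [0.8, -0.4, -0.3]
width: 0.211
gripper_force: 30.0
[ 1.0688129   0.60577935 -1.12506767  2.00055776  0.67339142  0.96921057
  0.98412034] [-1.79980069e+02  3.66643099e-02  1.69261292e+02]
```

```bash
python3 -m creep '[[0,0,0.3,0,0],[0,0,0.3,0,0],[0,0,0.3,0,0],[0,0,0,0,0]]'; python3 - <<'E'
from h import *
a=grab('scene'); b=grab('side')
A=a['pixels'][180:310,150:310]; 
B=b['pixels'][270:420,220:380]
A=cv2.resize(A,(390,317),interpolation=cv2.INTER_CUBIC);B=cv2.resize(B,(400,375),interpolation=cv2.INTER_CUBIC)
c=np.zeros((375,790,3),np.uint8); c[:317,:390]=A; c[:,390:]=B; cv2.imwrite('pics/pre.png',c)
E
```

```text
clock: 13.92
position: [0.4447, -0.1737, 0.0719]
ee_rot: [-0.295, -3.126, -0.001]
force: [0.8, 0.3, -0.2]
width: 0.209
gripper_force: 30.0
```

View pics/pre.png

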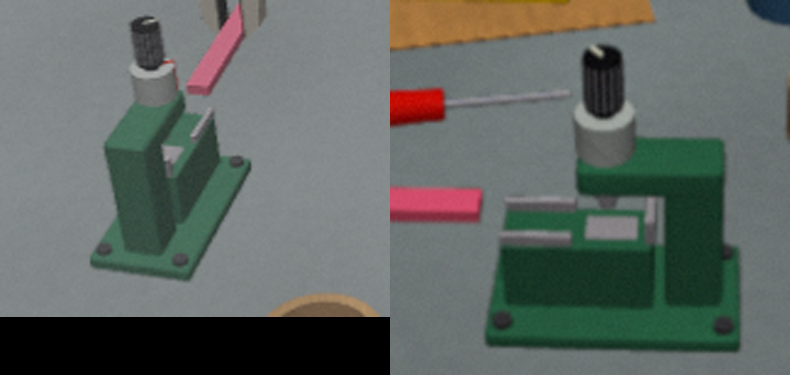

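Side crop: guides at (500–576, 203/238), bar tip at (482, 190–220), slightly above and before the rest. The bar appears biased toward the far guide, so I'll measure both in the same picture.

```bash
cat > gd.py <<'E'
from h import *
np.set_printoptions(precision=1,suppress=True)
d=grab('side'); s=readout.observe(); tz=s['position'][2]
psi=np.radians(-11.3); ex=np.array([np.cos(psi),np.sin(psi)]); ey=np.array([-ex[1],ex[0]]); O=np.array([.619,-.208])
def G(p): q=(p[:,:2]-O); return np.c_[q@ex,q@ey]*1000
hsv=cv2.cvtColor(d['pixels'],cv2.COLOR_BGR2HSV)
m=cv2.inRange(hsv,(0,0,90),(180,60,255)); r=np.zeros_like(m); r[346:372,255:300]=255; m&=r
cs=[c for c in cv2.findContours(m,cv2.RETR_EXTERNAL,cv2.CHAIN_APPROX_NONE)[0] if cv2.contourArea(c)>20]
for c in cs:
    c=c.reshape(-1,2); g=G(onz(d,c,.068)); print('gray',c.min(0),c.max(0),cv2.minAreaRect(g.astype(np.float32)),g.min(0),g.max(0))
H=hsv[...,0];m=cv2.inRange(hsv,(150,90,60),(178,255,255)); m[:320]=0; m[400:]=0
ys,xs=np.where(m>0)
for u in (215,225,235,245,252):
    col=np.where(m[:,u]>0)[0]; V=hsv[col.min()-1:col.max()+2,u,2]; g=G(onz(d,[[u,col.min()-.5]],tz+.0078)); h=G(onz(d,[[u,col.max()+.5]],tz-.0022)); print(u,col.min(),col.max(),V,'far top edge',g,'near bottom',h)
print('tip u',xs.max(),'tcp G',G(np.array([s['position']])))
u=np.argwhere(m>0)[:,::-1]; P=depth(d,u); t=P[P[:,2]>tz+.005]; gt=G(t); print('top depth y',np.percentile(gt[:,1],[5,50,95]),gt[:,0].max(),np.polyfit(gt[:,0],gt[:,1],1)*[57.3,1])
E
python3 gd.py
```

```text
gray [255 346] [299 371] ((-44.43217468261719, -1.9342308044433594), (63.82313537597656, 55.71150207519531), 1.4662142992019653) [-76.8 -30.5] [-12.8  26.4]
215 344 357 [120 163 199 210 211 210 210 211 211 206 171 140 133 138 137 124] far top edge [[-137.1   13.2]] near bottom [[-134.6   -6.7]]
225 345 357 [157 193 206 209 211 208 211 210 207 177 143 132 135 127 108] far top edge [[-121.7   11.4]] near bottom [[-119.8   -6.2]]
235 345 357 [142 183 206 208 209 209 211 211 206 190 154 136 134 128 113] far top edge [[-106.9   11.9]] near bottom [[-105.1   -5.7]]
245 345 357 [136 184 207 208 210 210 211 211 210 193 162 136 130 128 116] far top edge [[-92.   12.3]] near bottom [[-90.4  -5.2]]
252 345 358 [127 173 205 209 210 208 211 212 210 194 163 137 132 130 119 105] far top edge [[-81.7  12.6]] near bottom [[-79.9  -7.1]]
tip u 256 tcp G [[-176.6   -0.4]]
top depth y [-10.2  -1.6  10.1] 50.16247095670903 [ -57.7 -127.2]
```

```bash
python3 - <<'E'
import re
t=open('gd.py').read()
t=t[:t.index("m=cv2.inRange(hsv,(0,0,90)")]+"""
for u in (268,276,284,290):
    print(u,list(zip(range(344,374),hsv[344:374,u,1].tolist(),hsv[344:374,u,2].tolist())))
    print({v:G(onz(d,[[u,v]],.068))[0].round(1).tolist() for v in (348,352,356,360,364,368)})
"""
exec(t)
E
```

```text
268 [(344, 23, 122), (345, 21, 122), (346, 19, 121), (347, 18, 116), (348, 9, 117), (349, 6, 136), (350, 12, 131), (351, 11, 94), (352, 6, 80), (353, 13, 77), (354, 86, 80), (355, 141, 85), (356, 142, 88), (357, 160, 86), (358, 149, 91), (359, 158, 87), (360, 152, 84), (361, 104, 86), (362, 16, 110), (363, 8, 133), (364, 9, 115), (365, 11, 91), (366, 6, 80), (367, 22, 82), (368, 93, 77), (369, 136, 62), (370, 156, 54), (371, 158, 50), (372, 158, 50), (373, 159, 48)]
{348: [-59.8, 20.9], 352: [-58.8, 11.7], 356: [-57.8, 2.6], 360: [-56.8, -6.3], 364: [-55.9, -15.0], 368: [-54.9, -23.6]}
276 [(344, 23, 123), (345, 19, 124), (346, 25, 123), (347, 15, 123), (348, 12, 128), (349, 4, 140), (350, 4, 129), (351, 5, 95), (352, 12, 84), (353, 12, 82), (354, 72, 85), (355, 139, 88), (356, 154, 88), (357, 155, 87), (358, 151, 88), (359, 148, 86), (360, 147, 87), (361, 101, 96), (362, 29, 124), (363, 2, 140), (364, 8, 122), (365, 11, 94), (366, 12, 85), (367, 3, 87), (368, 65, 83), (369, 129, 69), (370, 146, 54), (371, 150, 51), (372, 140, 53), (373, 152, 52)]
{348: [-47.8, 21.2], 352: [-46.9, 12
[... 568 characters left out ...]
, 21.4], 352: [-35.1, 12.3], 356: [-34.3, 3.2], 360: [-33.6, -5.7], 364: [-32.8, -14.4], 368: [-32.1, -23.0]}
290 [(344, 21, 120), (345, 19, 122), (346, 19, 123), (347, 18, 125), (348, 10, 126), (349, 2, 132), (350, 4, 129), (351, 5, 99), (352, 9, 87), (353, 6, 84), (354, 37, 89), (355, 122, 88), (356, 161, 87), (357, 149, 87), (358, 153, 90), (359, 156, 90), (360, 152, 89), (361, 129, 91), (362, 60, 106), (363, 12, 130), (364, 8, 130), (365, 9, 109), (366, 9, 85), (367, 6, 83), (368, 45, 74), (369, 124, 66), (370, 164, 56), (371, 155, 51), (372, 154, 53), (373, 144, 53)]
{348: [-27.0, 21.6], 352: [-26.2, 12.5], 356: [-25.5, 3.4], 360: [-24.9, -5.4], 364: [-24.2, -14.2], 368: [-23.5, -22.8]}
```

```bash
python3 -m creep '[[0,0,0.16,0,0],[0,0,0,0,0],[-0.2,0,0,0,0],[-0.25,0,0,0,0],[-0.25,0,0,0,0],[-0.25,0,0,0,0],[0,0,0,0,0]]'; python3 -m creep '[[-0.25,0,0,0,0],[-0.3,0,0,0,0],[-0.3,0,0,0,0],[-0.2,0,0,0,0],[0,0,0,0,0],[0,0,0,0,0]]'; python3 - <<'E'
from h import *
a=grab('scene'); b=grab('side')
A=a['pixels'][180:310,150:310]; 
B=b['pixels'][270:420,220:380]
A=cv2.resize(A,(390,317),interpolation=cv2.INTER_CUBIC);B=cv2.resize(B,(400,375),interpolation=cv2.INTER_CUBIC)
c=np.zeros((375,790,3),np.uint8); c[:317,:390]=A; c[:,390:]=B; cv2.imwrite('pics/in1.png',c)
E
```

```text
clock: 15.0
position: [0.4838, -0.181, 0.0667]
ee_rot: [0.296, 3.127, 0.001]
force: [0.1, 0.4, -0.2]
width: 0.213
gripper_force: 30.0
clock: 15.75
position: [0.5237, -0.1889, 0.0666]
ee_rot: [-0.296, -3.127, 0.0]
force: [0.2, 1.1, -0.3]
width: 0.212
gripper_force: 30.0
```

View pics/in1.png

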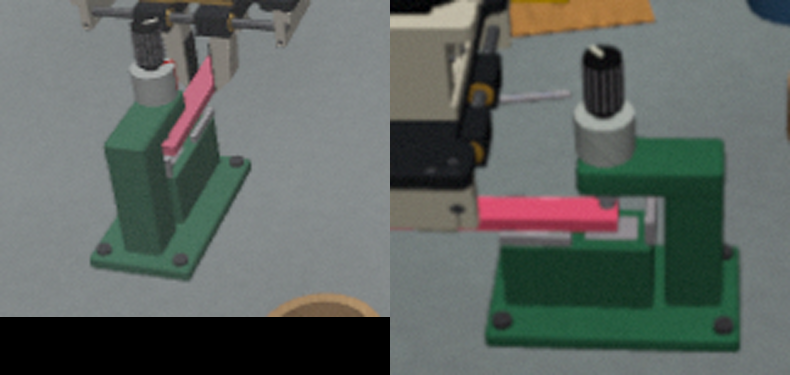

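The bar is inside the guides with its tip at crop (617,210) under the spindle. Lowering and creeping on.

```bash
python3 -m creep '[[0,0,0.045,0,0],[0,0,0.045,0,0],[0,0,0,0,0],[0,0,0,0,0]]'; python3 -m creep '[[-0.1,0,0,0,0],[-0.1,0,0,0,0],[-0.06,0,0,0,0],[0,0,0,0,0],[0,0,0,0,0]]'
```

```text
clock: 16.35
position: [0.5241, -0.1889, 0.0631]
ee_rot: [-0.296, -3.128, -0.0]
force: [-0.0, 0.7, -0.8]
width: 0.21
gripper_force: 30.0
clock: 16.98
position: [0.5342, -0.1909, 0.0631]
ee_rot: [-0.296, -3.128, 0.0]
force: [0.2, -0.1, -0.8]
width: 0.215
gripper_force: 30.0
```

```bash
python3 -m creep '[[-0.025,0,0,0,0],[-0.025,0,0,0,0],[0,0,0,0,0]]';python3 -m creep '[[-0.025,0,0,0,0],[0,0,0,0,0]]';python3 -m creep '[[-0.025,0,0,0,0],[0,0,0,0,0]]'
```

```text
clock: 17.35
position: [0.5364, -0.1914, 0.0631]
ee_rot: [0.296, 3.128, -0.0]
force: [0.4, 0.0, -0.2]
width: 0.215
gripper_force: 30.0
clock: 17.6
position: [0.5373, -0.1915, 0.0631]
ee_rot: [0.296, 3.128, -0.0]
force: [0.3, 0.2, -1.0]
width: 0.214
gripper_force: 30.0
clock: 17.85
position: [0.5383, -0.1917, 0.0631]
ee_rot: [0.296, 3.128, -0.0]
force: [0.4, -0.1, 0.0]
width: 0.216
gripper_force: 30.0
```

```bash
python3 -m creep '[[0,0,0.015,0,0],[-0.02,0,0,0,0],[0,0,0,0,0]]' 10;python3 -m creep '[[-0.02,0,0,0,0],[0,0,0,0,0]]';python3 -m creep '[[-0.02,0,0,0,0],[0,0,0,0,0]]';python3 -m creep '[[-0.02,0,0,0,0],[0,0,0,0,0]]'
```

```text
clock: 18.23
position: [0.5391, -0.1919, 0.0625]
ee_rot: [0.296, 3.128, -0.0]
force: [-0.6, 0.0, 0.1]
width: 0.216
gripper_force: 10.0
clock: 18.48
position: [0.5394, -0.1919, 0.0624]
ee_rot: [-0.296, -3.127, 0.0]
force: [-2.1, 0.6, 0.1]
width: 0.213
gripper_force: 10.0
clock: 18.73
position: [0.5395, -0.1919, 0.0621]
ee_rot: [-0.295, -3.126, 0.0]
force: [-4.7, 0.3, -0.5]
width: 0.22
gripper_force: 10.0
clock: 18.98
position: [0.5395, -0.192, 0.062]
ee_rot: [-0.295, -3.124, 0.0]
force: [-8.1, 1.9, 2.3]
width: 0.215
gripper_force: 10.0
```

```bash
python3 -m creep '[[0.025,0,0,0,0],[0,0,0,0,0.5],[0,0,0,0,0.7],[0,0,0,0,0.7],[0,0,0,0,0.7]]'; python3 - <<'E'
from h import *
a=grab('scene'); b=grab('side')
A=a['pixels'][180:310,150:310]; 
B=b['pixels'][270:420,220:380]
A=cv2.resize(A,(390,317),interpolation=cv2.INTER_CUBIC);B=cv2.resize(B,(400,375),interpolation=cv2.INTER_CUBIC)
c=np.zeros((375,790,3),np.uint8); c[:317,:390]=A; c[:,390:]=B; cv2.imwrite('pics/in2.png',c)
print(readout.observe()['joints'])
E
```

```text
clock: 19.6
position: [0.5407, -0.1921, 0.0626]
ee_rot: [0.296, 3.127, 0.0]
force: [0.3, 0.2, 0.1]
width: 0.597
gripper_force: 0.0
[ 0.90128451  0.76991302 -1.00389192  1.81646087  0.77013729  1.00353576
  0.95761161]
```

View pics/in2.png

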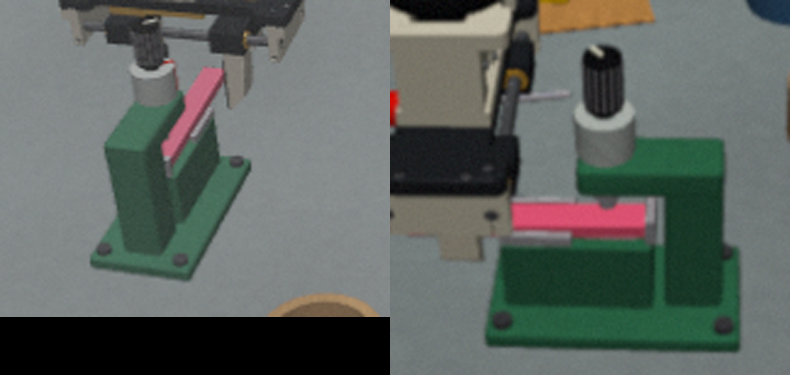

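The bar sits flat between the guides with its end on the stop (tip at crop (646,220)), and the fingers are open. Going up, over the knob, and winding the wrist back counter-clockwise.

```bash
python3 -m creep '[[0,0,-0.3,0,0.7],[0,0,-0.6,0,0.7],[0,0,-0.8,0,0.7],[0,0,-0.9,0,0.7],[0,0,-0.9,0,0.7],[0,0,-0.5,0,0.7],[-0.4,0,0,0,0.7],[-0.6,0,0,0,0.7],[-0.6,0,0,0,0.7],[-0.4,0,0,0,0.7],[0,0,0,-1,0.7],[0,0,0,-1,0.7]]'; python3 -m creep '[[0,0,0,-1,0.7],[0,0,0,-1,0.7],[0,0,0,-1,0.7],[0,0,0,-1,0.7],[0,0,0,-1,0.7],[0,0,0,-1,0.7],[0,0,0,-1,0.7],[0,0,0,-1,0.7],[0,0,0,-1,0.7],[0,0,0,-1,0.7],[0,0,0,-1,0.7],[0,0,0,0,0.7]]'; python3 - <<'E'
from h import *
s=readout.observe(); print(s['joints'],R.from_rotvec(s['ee_rot']).as_euler('xyz',degrees=True))
d=grab('wrist','w2.png')
E
```

```text
clock: 21.2
position: [0.6189, -0.2069, 0.2221]
ee_rot: [-0.073, -3.14, -0.001]
force: [-0.5, -0.1, -0.4]
width: 0.698
gripper_force: 0.0
clock: 22.7
position: [0.6188, -0.2071, 0.2223]
ee_rot: [1.104, -2.941, -0.001]
force: [0.2, -0.1, -0.0]
width: 0.702
gripper_force: 0.0
[ 0.89772905  0.77941475 -1.21266476  1.44115003  0.72856768  1.4184166
  1.96543326] [ 1.79970823e+02 -2.24014629e-02 -1.38833120e+02]
```

View pics/w2.png

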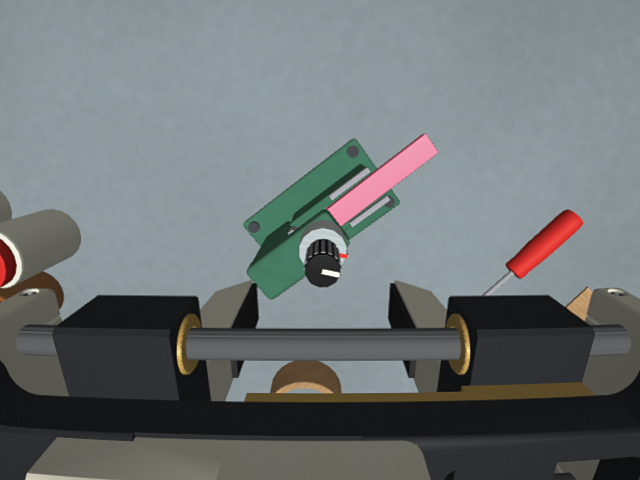

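Wrist view: knob top centre ~(323,270), white mark to its right, red drum mark at (344,257), fingers symmetric about u≈322. Checking knob position by ray while winding a little further back.

```bash
python3 -m creep '[[0,0,0,-1,0.6],[0,0,0,-1,0.6],[0,0,0,-1,0.6],[0,0,0,-1,0.6],[0,0,0,-1,0.6],[0,0,0,-1,0.6],[0,0,0,0,0.6]]'; cat > kn.py <<'E'
from h import *
np.set_printoptions(precision=4,suppress=True)
d=grab('wrist','w3.png'); g=cv2.cvtColor(d['pixels'],cv2.COLOR_BGR2HSV)
P=d['z_map']; vv,uu=np.mgrid[0:480,0:640]; W=depth(d,np.c_[uu.ravel(),vv.ravel()])
m=(W[:,2]>.174)&(W[:,2]<.192)&(np.hypot(W[:,0]-.62,W[:,1]+.208)<.03)
q=W[m]; c,r=cv2.minEnclosingCircle((q[:,:2]*1000).astype(np.float32)); print('top depth',len(q),c,r,q.mean(0))
u=np.c_[uu.ravel(),vv.ravel()][m]; cc,rr=cv2.minEnclosingCircle(u.astype(np.float32)); print(cc,rr,onz(d,[cc],.182))
s=readout.observe(); p=s['position']; Rm=R.from_rotvec(s['ee_rot']).as_matrix(); print(p,s['joints'][6],s['joints'][2],'knob in tool:',Rm.T@(np.array([*onz(d,[cc],.182)[0][:2],.182])-p), s['ft_torque'])
E
python3 kn.py
```

```text
clock: 23.62
position: [0.6189, -0.2071, 0.2224]
ee_rot: [1.69, -2.648, -0.0]
force: [0.4, -0.5, -1.1]
width: 0.601
gripper_force: 0.0
top depth 1119 (619.4398193359375, -207.22508239746094) 11.5576810836792 [ 0.6187 -0.2085  0.1817]
(321.8301086425781, 267.1310729980469) 19.253829956054688 [[ 0.6186 -0.2088  0.182 ]]
[ 0.6189 -0.2071  0.2225] 2.37301622063993 -1.2306692438822588 knob in tool: [ 0.0017 -0.0004  0.0405] [ 0.1577 -0.0637 -0.0186]
```

```bash
python3 -m creep '[[0.02,0,0.3,0,0.6],[0,0,0.5,0,0.6],[0,0,0.5,0,0.6],[0,0,0.35,0,0.6],[0,0,0.1,0,0.6],[0,0,0,0,0.6],[0,0,0,0,0],[0,0,0,0,0],[0,0,0,0,0],[0,0,0,0,0]]' 35; python3 -c "
from h import *
s=readout.observe();print(s['joints'],s['ft_torque'])"
```

```text
clock: 24.92
position: [0.6189, -0.2079, 0.1527]
ee_rot: [-1.692, 2.647, -0.001]
force: [0.9, 0.2, -0.1]
width: 0.234
gripper_force: 35.0
[ 0.8975246   0.84833143 -1.19054209  1.52532097  0.80288509  1.31965144
  2.32747858] [ 0.15287474 -0.14612112 -0.00247692]
```

```bash
cat > t.py <<'E'
from h import *
s=readout.observe();print(s['clock'],'yaw',R.from_rotvec(s['ee_rot']).as_euler('xyz',degrees=True)[2].round(2),'j7',s['joints'][6].round(3),'T',s['ft_torque'].round(3),'F',s['force'].round(1),s['gripper_force'],'e7',s['joint_efforts'][6].round(3))
E
python3 t.py; python3 -m creep '[[0,0,0,0.5,0],[0,0,0,1,0],[0,0,0,1,0],[0,0,0,1,0]]' >/dev/null; python3 t.py;  python3 -m creep '[[0,0,0,1,0],[0,0,0,1,0],[0,0,0,1,0],[0,0,0,1,0]]' >/dev/null; python3 t.py; python3 -m creep '[[0,0,0,1,0],[0,0,0,1,0],[0,0,0,1,0],[0,0,0,1,0]]' >/dev/null; python3 t.py
```

```text
24.925 yaw -114.82 j7 2.327 T [ 0.153 -0.146 -0.002] F [ 0.9  0.2 -0.1] 35.00383257865906 e7 -0.001
25.425 yaw -129.03 j7 2.105 T [ 0.115 -0.039  0.069] F [0.5 0.1 0.9] 34.99891519546509 e7 0.961
25.925 yaw -145.02 j7 1.857 T [ 0.159 -0.074  0.068] F [-0.1 -1.2  1.2] 34.998940229415894 e7 0.954
26.425 yaw -161.01 j7 1.609 T [0.211 0.01  0.091] F [-0.6 -0.2  0.9] 34.99898135662079 e7 0.949
```

```bash
python3 -m creep '[[0,0,0,1,0],[0,0,0,1,0],[0,0,0,1,0],[0,0,0,1,0]]' >/dev/null; python3 t.py;  python3 -m creep '[[0,0,0,1,0],[0,0,0,1,0],[0,0,0,1,0],[0,0,0,1,0]]' >/dev/null; python3 t.py; python3 -m creep '[[0,0,0,1,0],[0,0,0,1,0],[0,0,0,1,0],[0,0,0,1,0]]' >/dev/null; python3 t.py
```

```text
26.925 yaw -177.0 j7 1.363 T [ 0.304 -0.014  0.05 ] F [-0.3  0.9  0.9] 34.99895095825195 e7 0.945
27.425 yaw 167.0 j7 1.117 T [ 0.364 -0.012  0.093] F [-0.2  1.6  0.4] 34.99894201755524 e7 0.942
27.925 yaw 151.01 j7 0.872 T [ 0.394 -0.119  0.102] F [-0.6  1.2  0.7] 34.998902678489685 e7 0.939
```

```bash
python3 -m creep '[[0,0,0,1,0],[0,0,0,1,0],[0,0,0,1,0],[0,0,0,1,0]]' >/dev/null; python3 t.py;  python3 -m creep '[[0,0,0,1,0],[0,0,0,1,0],[0,0,0,1,0]]' >/dev/null; python3 t.py; python3 -m creep '[[0,0,0,1,0],[0,0,0,1,0],[0,0,0,1,0]]' >/dev/null; python3 t.py
```

```text
28.425 yaw 135.01 j7 0.628 T [ 0.384 -0.23   0.085] F [-0.3  1.8  0.2] 34.99878108501434 e7 0.937
28.8 yaw 123.03 j7 0.445 T [ 0.391 -0.286  0.093] F [0.2 2.5 0.8] 34.99902963638306 e7 0.858
29.175 yaw 111.03 j7 0.262 T [ 0.311 -0.344  0.159] F [0.8 2.8 0.7] 34.99884366989136 e7 0.856
```

```bash
python3 -m creep '[[0,0,0,1,0],[0,0,0,1,0]]' >/dev/null; python3 t.py;  python3 -m creep '[[0,0,0,1,0],[0,0,0,1,0]]' >/dev/null; python3 t.py; python3 -m creep '[[0,0,0,1,0],[0,0,0,1,0]]' >/dev/null; python3 t.py
```

```text
29.425 yaw 103.03 j7 0.14 T [ 0.323 -0.327  0.204] F [ 2.2  1.5 -0.1] 34.99878287315369 e7 0.855
29.675 yaw 95.04 j7 0.018 T [ 0.33  -0.464  0.203] F [ 1.3  1.5 -0.2] 34.99862194061279 e7 0.855
29.925 yaw 87.03 j7 -0.104 T [ 0.348 -0.53   0.148] F [ 1.8  1.5 -0.8] 34.99867558479309 e7 0.855
```

```bash
python3 -m creep '[[0,0,0,1,0],[0,0,0,1,0],[0,0,0,1,0],[0,0,0,1,0]]' >/dev/null; python3 t.py;  python3 -m creep '[[0,0,0,1,0],[0,0,0,1,0],[0,0,0,1,0],[0,0,0,0.5,0],[0,0,0,0,0]]' >/dev/null; python3 t.py; python3 -m creep '[[0,0,0,0,0.3],[0,0,0,0,0.6],[0,0,0,0,0.6],[0,0,0,0,0.6],[0,0,-0.4,0,0.6],[0,0,-0.7,0,0.6],[0,0,-0.6,0,0.6],[0,0,-0.3,0,0.6],[0,0,0,0,0.6]]'; python3 -c "
from h import *
d=grab('wrist','w4.png'); g=np.hstack([cv2.imread('pics/w3.png')[180:330,240:400],d['pixels'][180:330,240:400]]); b=grab('side')['pixels'][270:420,220:380]
cv2.imwrite('pics/cmp.png',cv2.resize(np.hstack([g,b]),(800,250),interpolation=cv2.INTER_CUBIC))"; python3 t.py
```

```text
30.425 yaw 71.04 j7 -0.348 T [ 0.221 -0.629  0.094] F [ 2.   1.2 -0.8] 34.998655915260315 e7 0.855
31.05 yaw 57.23 j7 -0.558 T [ 0.467 -1.082  0.067] F [ 4.6  2.  -1.1] 35.00009894371033 e7 -0.416
clock: 32.17
position: [0.6191, -0.2079, 0.2337]
ee_rot: [2.757, 1.503, 0.002]
force: [0.7, -0.5, -0.5]
width: 0.601
gripper_force: 0.0
32.275 yaw 57.19 j7 -0.525 T [-0.005 -0.061  0.001] F [ 0.  -0.   0.3] 0.0 e7 0.007
```

View pics/cmp.png

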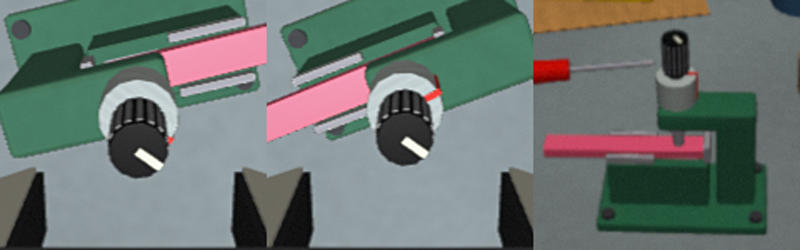

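The white mark keeps its place relative to the gripper, so the pads did not slip. The red drum mark moved from (170,140) to (432,95), and the spindle is on the bar in the side crop. Quantifying the slip from the marks.

```bash
python3 - <<'E'
from h import *
d=grab('wrist'); s=readout.observe()
C=np.array([.6189,-.208])
now=(d,d['pixels'])
# old picture w3: camera pose = now's pose moved rigidly with the tool
Rn=R.from_rotvec(s['ee_rot']).as_matrix(); pn=s['position']
Ro=R.from_rotvec([1.69,-2.648,0]).as_matrix(); po=np.array([.6189,-.2071,.2224])
o=dict(d); o['position']=po+Ro@Rn.T@(np.array(d['position'])-pn); o['rotation']=Ro@Rn.T@rot(d)
a=[]
for dd,im in ((o,cv2.imread('pics/w3.png')),now):
    h=cv2.cvtColor(im,cv2.COLOR_BGR2HSV); m=(cv2.inRange(h,(0,150,90),(8,255,255))|cv2.inRange(h,(172,170,90),(180,255,255)))
    w=cv2.inRange(h,(0,0,215),(180,50,255))
    r=np.zeros_like(m); r[215:285,295:355]=255
    pr=np.argwhere((m&r)>0)[:,::-1]; pw=np.argwhere((w&r)>0)[:,::-1]; pw=pw[pw[:,1]>250]
    for z in (.125,.135,.144): q=onz(dd,pr,z).mean(0)[:2]-C; print(len(pr),z,'red r',np.hypot(*q)*1000,np.degrees(np.arctan2(q[1],q[0])))
    q=onz(dd,pw,.182).mean(0)[:2]-C; print(len(pw),pw.mean(0),'white r',np.hypot(*q)*1000,np.degrees(np.arctan2(q[1],q[0])))
    dp=depth(dd,pr); print('depth red',np.median(dp,0) if dd is d else '')
E
```

```text
6 0.125 red r 22.772320285794084 105.29421461962212
6 0.135 red r 19.66538313830044 110.96037555413513
6 0.144 red r 17.089500377696638 117.76056938922886
115 [327.80869565 269.30434783] white r 3.0268140404614843 158.22525656979678
depth red 
47 0.125 red r 13.766698811394912 -17.265644196799673
47 0.135 red r 14.280041246505847 -5.768585180611404
47 0.144 red r 15.192710596428936 3.586262124885907
80 [329.6    267.0875] white r 3.334525107504358 -57.03832851270403
depth red [ 0.63409002 -0.2076385   0.14412271]
```

The drum turned about 114° and the knob about 172°. That gives roughly 1.0 rad of slip, which matches the torque onset and is inside the limits. The arm is clear, so I'm handing in.

```bash
python3 -c "
from cell import sign_off
print(sign_off())"
```

```text
the job is handed in; nothing more can be done
None
```

The pink bar is home against the backstop, clamped by the spindle with about 1.0 rad of ratchet slip (estimated from the marks and felt torque), the arm is clear, and the job is handed in; no verdict came back.

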